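Find the full primer pot by its weight and secure it in the mixer

TASK

Three identical closed pots stand on the grey tray, but only one is still full of zinc primer; the other two are empty and only the weight tells them apart. Find the full one, set it all the way down in the mixer's leaning pot holder and swing the hold-down bar fully across its lid to the stop. Leave the two empty pots standing upright on the tray and do not knock over any pot or disturb the film applicator, the beaker or the amber bottle.

Things in the scene. Friction and masses are not known exactly. Their poses are not given: they have to be found in the camera images.
- pot_a: closed white snap-lid plastic pot, 55 mm tall, one of three that look exactly alike. Cup 59 mm across under the lid, tapering to 52 mm at the foot; lid rim 63 mm across, over the top 7 mm. Origin: centre of the underside, z out through the lid. An empty pot weighs 0.05 to 0.12 kg, the full one 0.34 to 0.46 kg; which one is full cannot be seen.
- pot_b: closed white snap-lid plastic pot, 55 mm tall, one of three that look exactly alike. Cup 59 mm across under the lid, tapering to 52 mm at the foot; lid rim 63 mm across, over the top 7 mm. Origin: centre of the underside, z out through the lid. An empty pot weighs 0.05 to 0.12 kg, the full one 0.34 to 0.46 kg; which one is full cannot be seen.
- pot_c: closed white snap-lid plastic pot, 55 mm tall, one of three that look exactly alike. Cup 59 mm across under the lid, tapering to 52 mm at the foot; lid rim 63 mm across, over the top 7 mm. Origin: centre of the underside, z out through the lid. An empty pot weighs 0.05 to 0.12 kg, the full one 0.34 to 0.46 kg; which one is full cannot be seen.
- tray: low grey tray fixed to the worktop, 120 mm (its x) by 345 mm (its y), grab tabs at both ends; floor 4 mm above the worktop, rim 12 mm high and 5 mm thick. Origin: centre of the underside. The three pots stand in a row along its y axis, about 105 mm apart.
- mixer: white and grey bench pot mixer, fixed; base 215 mm (x) by 200 mm (y), 46 mm high, with a round grey motor head (152 mm across) leaning 35 degrees towards the base's front (-x). Origin: centre of the base on the worktop; z up, -x is the front with the control panel.
- pot_holder: leaning pot holder on the mixer's head. Origin: centre of its floor, 130 mm above the worktop; z points out of it, 35 degrees from vertical, leaning to the mixer's front; x uphill, y level. Round cup of 60 mm inner diameter, 22 mm deep plus a 5 mm flared lip; wall only on the uphill and downhill sides, open over 34 mm at +y and -y for the fingers. A pot stands in it foot down.
- holder_floor (a point): centre of the holder's floor, where the centre of the seated pot's underside goes.
- hold_down (a joint): steel hold-down bar 16 mm wide, turning on a post uphill of the holder, axis parallel to the holder's z. 0 rad: across the lid along -x of pot_holder, at its stop; grows as it opens to +y, up to 2.1. At q the knob is at x = 58 - 102 cos q, y = 102 sin q mm in pot_holder. About 1 N moves it; it stays where left. It lies 59 to 66 mm above the holder's floor; its pad passes 2 mm over a seated lid.
- bar_knob (a point): grip point, mid-height on the round black knob at the bar's free end. Knob 12 to 17 mm thick, axis parallel to the holder's z, standing from 66 to 98 mm above the holder's floor (this point: 84 mm).
- bar_pivot (a point): point on the axis of the bar's pivot, at the underside of the bar (x = +58 mm, y = 0, z = 58 mm in the pot_holder frame).
- reagent: amber bottle with black screw cap, 43 mm across, 88 mm high, loose; bystander. Origin: centre of the underside.
- applicator: grey metal film applicator, 44 x 100 x 30 mm, loose; bystander. Origin: centre of the underside.
- beaker: glass beaker, 66 mm across, 78 mm high, loose; bystander. Origin: centre of the underside.
Mind the look-alikes: they are no part of the job. Leave any pink look-alike of the pot_a alone. Leave any blue look-alike of the pot_b alone.

How it is judged:
By the outcome, as a careful person would: the job done as asked, in the order asked, and still so for the second after the job is handed in, with the robot touching nothing.
It also fails if it takes over 72 s, if anything falls off the work surface, if the arm or the gripper's body presses on something with over 40 N, if the wrist force passes 120 N, or if a joint passes its speed limit or range.

ROBOT

A 6-joint arm with a two-finger parallel gripper is mounted at the origin on the work surface; the furniture and walls round the work are solid. World frame = base frame: x ahead of the robot, y to its left, z up, the work surface at z = 0. Lengths are in m, angles in rad, forces in N, time in s.
With the tool pointing down it reaches from about 0.275 to 0.825 m from the base axis. Payload 5.2 kg.
Tool frame: the origin (TCP) lies at the very end of the fingers, on their centre line; the grasp point (between the pads) lies 19 mm behind it; z points along the fingers, y is the direction in which the jaws open and shut (so a half turn about z gives the same grasp; the last joint's range is limited). The gripper opens to 93 mm and grips with 3 to 60 N. Pads are 15 mm wide; open, the fingers measure 128 mm over their backs; the gripper's body (75 mm by 188 mm) begins 65 mm behind the grasp point.
Start: joints at [-1.342, 0.259, 1.535, -0, 1.348, -0.203], TCP at [0.23, -0.5, 0.219] pointing down, gripper open.
Joint ranges: [-3.14, 3.14], [-0.91, 2.08], [0.19, 2.58], [-1.22, 4.36], [0.22, 2.71], [-3.12, 3.12]. Speed limits (rad/s): [2.57, 2.57, 3.14, 3.14, 3.14, 3.14].

INTERFACE

Orientations are given as [roll, pitch, yaw] about the fixed x, y, z axes, in that order (R = Rz(yaw) Ry(pitch) Rx(roll)).
In Python, from workcell import env gives the robot as it stands. The module is installed in compiled form; this text tells all that it offers. Calls block until the motion is done:
- env.move_ptp(position, orientation): joint-space move of the TCP to a pose.
- env.move_linear(position, vel=0.15, rot=None, f_stop=None): straight line of the TCP; rot=None keeps the orientation; vel is the mean speed in m/s. With f_stop (N) it stops when the force on the tool has changed by that much, and returns True; else False.
- env.goto_joints(angles): joint-space move.
- env.gripper_to(opening): finger opening in m; the grip force is fixed at half the most; returns when the fingers have stopped.
- env.sleep(seconds).
- env.inverse_kinematics(position, orientation): joint angles nearest the present ones, or None.
- env.snapshot(name): name is "scene" or "top" or "wrist"; returns a dict with "frame" (420x560x3 uint8, red, green, blue), "z_map" (420x560 float32, m along the optical axis (not along the pixel's ray), 0 where there is no reading), "fx", "fy", "cx", "cy" (pixels), "k1" (the pictures are not rectified: a ray, as slopes to the right and down, at radius r is drawn at 1 + k1 r^2 times it, then the intrinsics apply), "rvec" (rotation vector, rad) and "tvec" (3), from world to camera coordinates, as OpenCV has them. Camera axes: x right, y down, z forward; pixel columns grow to the right and rows downward; lengths in m; the calibration is good to about 2 mm. A picture is of the moment at which its call begins.
A pose or a line that the arm cannot do raises env.IKError and nothing moves.
- env.close_job(): hands the job in, once; it reports no verdict.
Readings, each from a call of its own:
- env.get_t(): time.
- env.get_joint_positions(): joint angles.
- env.get_joint_velocities(): joint speeds.
- env.get_effort(): joint torques, N m.
- env.get_tool_pos(): TCP position.
- env.get_tcp_rot(): TCP orientation.
- env.get_contact_force(): force on the tool from outside, world axes, zero at the start.
- env.get_ft_torque(): the same for the moment, N m.
- env.get_finger_gap(): finger opening in m.
Only numpy, scipy, OpenCV 4.12 (cv2) and the standard library are available. Lean on these libraries where they do the work, as an engineer would, in place of code of your own. Each camera call takes 0.05 s, during which the arm holds its last target.

## Working session

There is one attempt and no reset: what is moved stays moved. The work goes in short steps, each a Python script; the robot and the scene stay as the last script left them, time stands still between calls to the robot, and variables do not carry over. Pictures are saved under pics/ and viewed, and the job is handed in when it is done.

```bash
mkdir -p pics
cat > h.py <<'E'
import numpy as np, cv2
from workcell import env
from scipy.spatial.transform import Rotation as R
def snap(n,save=None):
    s=env.snapshot(n)
    if save: cv2.imwrite('pics/'+save+'.png',cv2.cvtColor(s['frame'],cv2.COLOR_RGB2BGR))
    return s
def ray(s,u,v):
    x=(u-s['cx'])/s['fx'];y=(v-s['cy'])/s['fy'];a,b=x,y
    for _ in range(20):
        f=1+s['k1']*(a*a+b*b);a,b=x/f,y/f
    return np.array([a,b,np.ones_like(a)])
def cam(s):
    M=cv2.Rodrigues(np.array(s['rvec'],float))[0];return M,np.array(s['tvec'],float).ravel()
def atz(s,u,v,z):
    M,t=cam(s);c=-M.T@t;d=M.T@ray(s,float(u),float(v));return c+d*(z-c[2])/d[2]
def pt(s,u,v):
    M,t=cam(s);z=s['z_map'][int(v),int(u)];return M.T@(ray(s,float(u),float(v))*z-t)
def cloud(s):
    M,t=cam(s);v,u=np.mgrid[0:420,0:560].astype(float);r=ray(s,u.ravel(),v.ravel())*s['z_map'].ravel()
    return (M.T@(r-t[:,None])).T.reshape(420,560,3)
def proj(s,P):
    M,t=cam(s);p=M@np.asarray(P,float)+t;a,b=p[0]/p[2],p[1]/p[2];f=1+s['k1']*(a*a+b*b)
    return np.array([s['fx']*a*f+s['cx'],s['fy']*b*f+s['cy']])
E
python3 - <<'E'
from h import *
import pickle
d={}
for n in('scene','top','wrist'): d[n]=snap(n,n+'0')
pickle.dump(d,open('s0.pkl','wb'))
for n in d: print(n,d[n]['fx'],d[n]['k1'],-cam(d[n])[0].T@cam(d[n])[1],d[n]['z_map'].max())
print(env.get_t(),env.get_tcp_rot(),env.get_finger_gap())
E
```

```text
scene 517.3056389147583 -0.16065659832912516 [-0.11442379 -0.80896041  0.66121272] 3.3498406
top 542.2048012629128 -0.11866783363836081 [0.41216465 0.08357304 1.55397998] 2.6542346
wrist 314.3005675891673 -0.031458512698447856 [ 0.30123112 -0.46670749  0.38365092] 1.4395002
0.15 [-3.14025152e+00 -3.01219281e-04  4.31761566e-01] 0.09305709549100731
```

View pics/scene0.png

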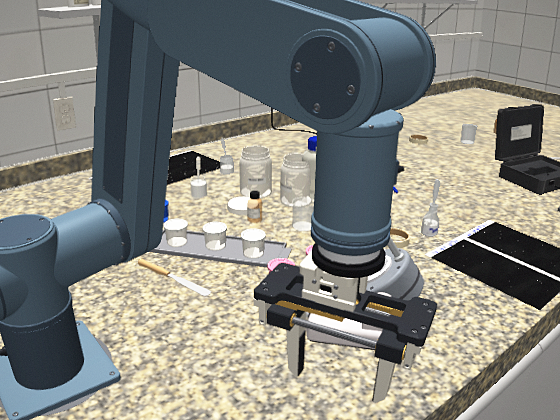

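View pics/top0.png

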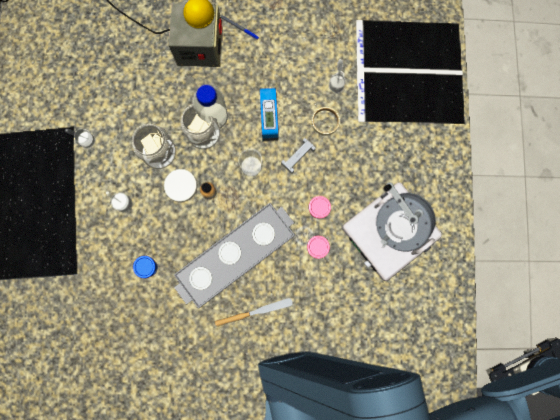

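The top view shows three white pots on the tray at about (201,278), (230,252) and (263,233). Pink look-alikes are at (319,207) and (319,247), a blue one is at (145,266), and the mixer is at (393,231). Next I'll enlarge the tray and mixer.

Run:
```python
from h import *
import pickle
d=pickle.load(open('s0.pkl','rb'));s=d['top']
im=cv2.imread('pics/top0.png')
a=cv2.resize(im[195:320,170:300],None,fx=4,fy=4,interpolation=cv2.INTER_CUBIC)
cv2.imwrite('pics/t_tray.png',a)
b=cv2.resize(im[175:285,335:445],None,fx=5,fy=5,interpolation=cv2.INTER_CUBIC)
cv2.imwrite('pics/t_mix.png',b)
for n,u,v in[('a',201,278),('b',230,252),('c',263,233),('pink',319,207),('pink2',319,247),('blue',145,266),('holder',403,229),('bottle',208,190),('beaker',251,166),('appl',298,155),('white',180,185)]:
    p=pt(s,u,v);print(n,p.round(4))
```

```text
a [0.4345 0.2831 0.0573]
b [0.5076 0.2051 0.056 ]
c [0.5617 0.1147 0.0577]
pink [ 0.6369 -0.0402  0.0585]
pink2 [ 0.5259 -0.0416  0.0487]
blue [0.4643 0.4405 0.0554]
holder [ 0.57   -0.2573  0.1359]
bottle [0.6748 0.2675 0.0886]
beaker [0.7619 0.1544 0.0094]
appl [0.7919 0.0186 0.0299]
white [0.7008 0.358  0.0188]
```

View pics/t_tray.png

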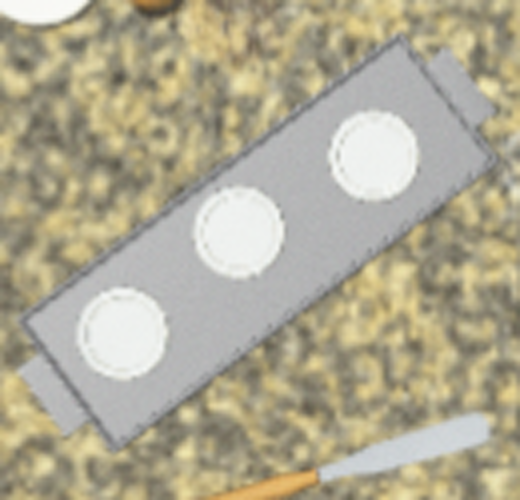

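View pics/t_mix.png

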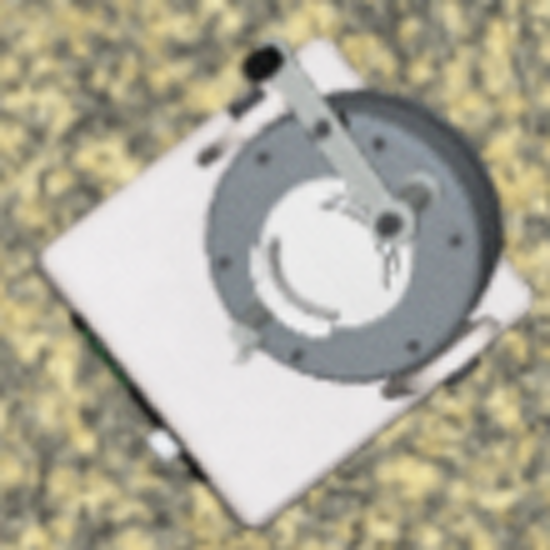

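Run:
```python
from h import *
import pickle
d=pickle.load(open('s0.pkl','rb'));s=d['top'];im=s['frame'].astype(int)
C=cloud(s)
# lids
for u,v in[(201,278),(230,252),(263,233)]:
    sub=np.zeros((420,560),np.uint8);m=(im.min(2)>205)&(np.hypot(*(np.indices((420,560))-np.array([v,u])[:,None,None]))<18)
    vv,uu=np.nonzero(m);(cx,cy),r=cv2.minEnclosingCircle(np.c_[uu,vv].astype(np.float32))
    print('lid',len(uu),uu.mean(),vv.mean(),cx,cy,r,atz(s,uu.mean(),vv.mean(),.059).round(4),'z',np.median(C[vv,uu,2]))
# tray corners
for u,v in[(24,320),(118,448),(495,160),(402,38)]: print('tray',atz(s,170+u/4,195+v/4,.012).round(4))
for u,v in[(40,260),(255,525),(530,310),(325,45)]: print('base',atz(s,335+u/5,175+v/5,.046).round(4))
# head plane: grey pixels
for n,u,v in [('knob',262,62),('pivot',388,222),('ringL',225,262),('ringT',262,158),('ringB',297,356),('ringBR',413,346),('ringTR',378,145),('ringR',455,240),('holder',335,262)]:
    uu,vv=335+u/5,175+v/5; print(n,C[int(round(vv)),int(round(uu))].round(4))
np.set_printoptions(linewidth=250)
print((C[180:262:3,375:440:3,2]*1000).astype(int))
```

```text
lid 397 200.01007556675063 277.88413098236776 199.9063720703125 277.8585510253906 11.348846435546875 [0.4347 0.2856 0.059 ] z 0.058549623904537614
lid 399 229.17293233082708 252.55889724310777 229.17869567871094 252.70578002929688 11.367419242858887 [0.5058 0.2071 0.059 ] z 0.05873961091807892
lid 388 262.9484536082474 233.3943298969072 263.0 233.5 11.236202239990234 [0.5604 0.1148 0.059 ] z 0.05935356987763632
tray [0.4422 0.3607 0.012 ]
tray [0.3536 0.291  0.012 ]
tray [0.5619 0.0278 0.012 ]
tray [0.6489 0.0957 0.012 ]
base [ 0.5832 -0.1089  0.046 ]
base [ 0.4367 -0.2292  0.046 ]
base [ 0.5589 -0.3876  0.046 ]
base [ 0.7089 -0.2725  0.046 ]
knob [ 0.6602 -0.1913  0.2522]
pivot [ 0.5854 -0.2613  0.226 ]
ringL [ 0.58   -0.2052  0.088 ]
ringT [ 0.6293 -0.2165  0.1293]
ringB [ 0.5279 -0.2417  0.0952]
ringBR [ 0.5317 -0.2999  0.1247]
ringTR [ 0.6343 -0.275   0.1555]
ringR [ 0.5847 -0.3143  0.1547]
holder [ 0.5761 -0.2561  0.1297]
[[  2   7   6   0   2   7   6  -2   0   0   2  -2   5  -3  -2   0   0   0  -1   2  -1  -1]
 [  2   1   6   0 226 220   8  41  46   3   2  -1   0   0   1   2   
[... 1689 characters left out ...]
6 141 141 108 111 117 122 127 131 138 136 129 120 119  47  -3]
 [ 42  41 148 149 148  93  93  97 103 107 112 118 119 121 129 131 132 124 129  45   0  -2]
 [ 48  50  39  48  50  86  93  93  97 103 108 114 115 115 121 130 131 131 104   0   2   1]
 [ 47  47  47  47  42  47  49  87  90  99 105 111 117 110  89 122 121 110   1  -3   8   5]
 [ 49  46  49  45  47  42  51  48  46  49  52  47  47  81 108 114  -2   0  -4   0  -4   0]
 [ 48  44  42  47  46  42  46  43  42  45  53  43  49  45  40   0  -6  -1  -1   1   2   2]
 [ 49  45  46  51  43  44  45  44  47  48  44  47  47  43  10   6  -4   5  -1  -3   1  -1]
 [ 49  45  49  44  49  52  45  47  41  45  45  47  38  -1  -2  -1   0  -4  -2  -2   5   3]]
```

View pics/wrist0.png

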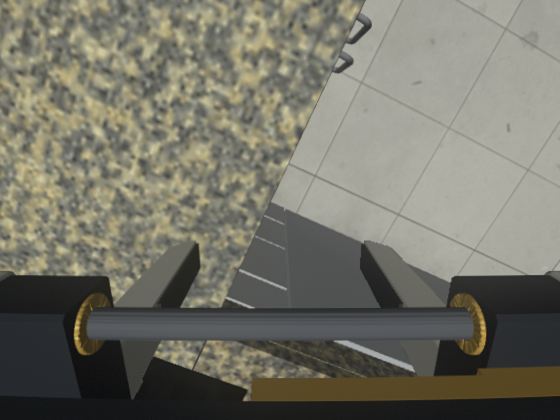

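```bash
cat >> h.py <<'E'
YAW=np.deg2rad(-51.8)
H0=np.array([.579,-.256,.130])
def HR(yaw=None):
    return R.from_euler('z',YAW if yaw is None else yaw).as_matrix()@R.from_euler('y',-35,degrees=True).as_matrix()
def toolR(phi,flip=0):
    """tool z=-hz; tool y in holder frame at angle phi from hy"""
    h=HR();z=-h[:,2];a=phi+flip*np.pi
    y=-np.sin(a)*h[:,0]+np.cos(a)*h[:,1];x=np.cross(y,z);return np.c_[x,y,z]
def rpy(M): return R.from_matrix(M).as_euler('xyz')
def hp(x,y,z): return H0+HR()@np.array([x,y,z])
E
python3 - <<'E'
from h import *
print(HR().round(3))
print(env.get_joint_positions())
for f in(0,1):
    for z in(.015,.03,.1,.2):
        print(f,z,env.inverse_kinematics(hp(0,0,z),rpy(toolR(0,f))))
    for q in np.arange(0,2.11,.3):
        print(' knob',round(q,1),[env.inverse_kinematics(hp(.058-.102*np.cos(q),.102*np.sin(q),.072),rpy(toolR(g-q,f))) is not None for g in (0,.4,.8,1.2,1.6)])
s=1
for f in(0,1):
    M=toolR(0,f); p=hp(0,0,.15)-.078*M[:,0]+0; print('view',env.inverse_kinematics(p,rpy(M)))
for yaw in np.deg2rad([38.2,-141.8]):
  for p in [(.4347,.2856),(.5058,.2071),(.5604,.1148)]:
    for z in(.019,.12): print(env.inverse_kinematics([*p,z],[np.pi,0,yaw-np.pi/2]))
E
```

```text
[[ 0.507  0.786 -0.355]
 [-0.644  0.618  0.451]
 [ 0.574  0.     0.819]]
[-1.34178308e+00  2.59170770e-01  1.53580555e+00  2.56295118e-05
  1.34799065e+00 -2.02754204e-01]
0 0.015 [-0.43488265  0.2405979   1.95486035 -0.61742424  0.46450948 -0.61158027]
0 0.03 [-0.42584474  0.21195005  1.95535233 -0.59308193  0.49187828 -0.63315875]
0 0.1 [-0.37943718  0.0845275   1.94273774 -0.50766355  0.63229819 -0.70628768]
0 0.2 [-0.29884012 -0.07073979  1.88331271 -0.4460831   0.85780711 -0.75202586]
 knob 0.0 [True, True, True, True, True]
 knob 0.3 [True, True, True, True, True]
 knob 0.6 [True, True, True, True, True]
 knob 0.9 [True, True, True, True, True]
 knob 1.2 [True, True, True, True, True]
 knob 1.5 [True, True, True, True, True]
 knob 1.8 [True, True, True, True, True]
 knob 2.1 [True, True, True, True, True]
1 0.015 [-0.43488265  0.2405979   1.95486035 -0.61742424  0.46450948  2.53001238]
1 0.03 [-0.42584474  0.21195005  1.95535233 -0.59308193  0.49187828  2.50843391]
1 0.1 [-0.37943718  0.0845275   1.94273774 -0.50766355  0.63229819  2.43530497]
1 0.2 [-0.29884012 -0.07073979  1.
[... 895 characters left out ...]
  1.12236577e+00  2.65936485e+00]
[ 7.13260837e-03  5.02098224e-01  1.71412001e+00 -4.44089210e-16
  9.25374423e-01  2.48200949e+00]
[ 7.13260837e-03  3.80354361e-01  1.61709254e+00 -4.44089210e-16
  1.14414576e+00  2.48200949e+00]
[ 3.66613641e-01  4.29686322e-01  1.84547079e+00 -4.44089210e-16
  8.66435540e-01 -3.00102134e-01]
[ 0.36661364  0.29513345  1.74447357  0.          1.10198564 -0.30010213]
[ 0.18448797  0.46645774  1.77936939  0.          0.89576553 -0.48222781]
[ 0.18448797  0.33861379  1.68061309  0.          1.12236577 -0.48222781]
[ 0.00713261  0.50209822  1.71412001  0.          0.92537442 -0.65958317]
[ 0.00713261  0.38035436  1.61709254  0.          1.14414576 -0.65958317]
```

Run:
```python
from h import *
import pickle
M=toolR(0,0)
env.move_ptp(hp(.078,0,.165),rpy(M))
s=snap('wrist','w1');s2=snap('top','top1');pickle.dump((s,s2),open('s1.pkl','wb'))
print(env.get_t(),env.get_tool_pos(),hp(.078,0,.165))
Mc,t=cam(s);print('cam',HR().T@(-Mc.T@t-H0), 'axis in H',HR().T@Mc.T[:,2], HR().T@Mc.T[:,0])
for P in[(0,0,0),(.058,0,.066),(0,.03,.0),(-.03,0,.027)]: print(P,proj(s,hp(*P)))
```

```text
1.85 [ 0.55956512 -0.23299165  0.30952385] [ 0.55998626 -0.23183785  0.30989905]
cam [ 1.46696447e-04 -3.94907931e-04  3.30247382e-01] axis in H [ 0.2789244  -0.00233358 -0.96031023] [ 0.00224992  0.99999589 -0.00177652]
(0, 0, 0) [280.63824818 114.89087722]
(0.058, 0, 0.066) [280.82620052 184.95760697]
(0, 0.03, 0.0) [310.29168741 114.84918355]
(-0.03, 0, 0.027) [280.62558608  80.54941591]
```

View pics/w1.png

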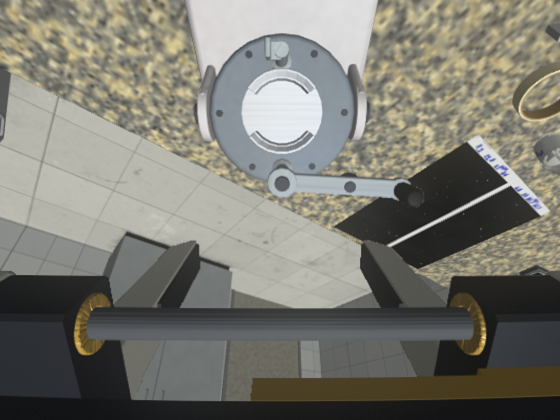

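The wrist view shows the holder centred near (282,111), the pivot at (283,183) and the knob at (408,193). The bar is open towards +y. I'll enlarge it to refine these.

Run:
```python
import cv2
im=cv2.imread('pics/w1.png')
cv2.imwrite('pics/w1c.png',cv2.resize(im[30:210,185:355],None,fx=3.3,fy=3.3,interpolation=cv2.INTER_CUBIC))
cv2.imwrite('pics/w1d.png',cv2.resize(im[160:215,260:440],None,fx=4,fy=4,interpolation=cv2.INTER_CUBIC))
```

```text
(no output)
```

View pics/w1c.png

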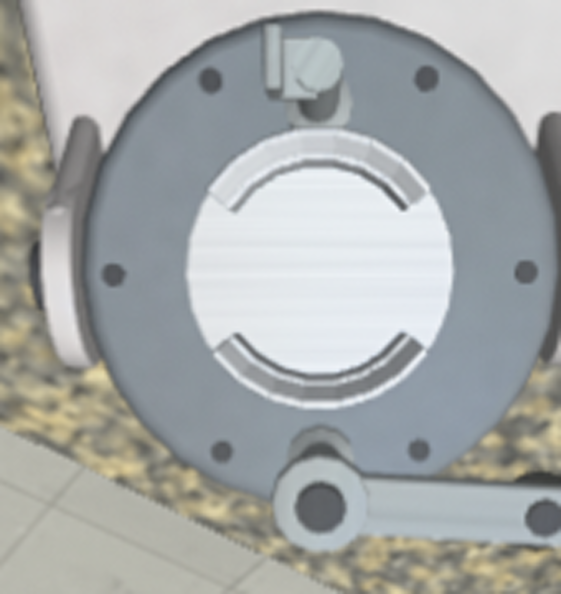

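View pics/w1d.png

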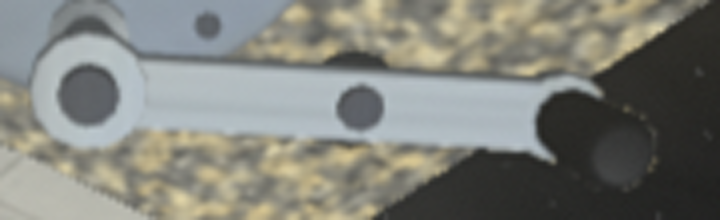

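Run:
```python
from h import *
import h,pickle
from scipy.optimize import least_squares
s,s2=pickle.load(open('s1.pkl','rb'))
f=lambda x,y:np.array([185+x/3.3,30+y/3.3])
arc=[f(*p) for p in[(320,163),(234,210),(405,210),(320,375),(237,334),(405,334),(270,181),(370,181)]]
M,t=cam(s);c=-M.T@t;h=HR()
def onplane(p,z,H):
    d=M.T@ray(s,p[0],p[1]);n=h[:,2];k=(n@(H+n*z-c))/(n@d);return h.T@(c+k*d-H)
H=H0
P=np.array([onplane(p,0,H) for p in arc]);print((P*1e3).round(1))
r=least_squares(lambda q:np.hypot(P[:,0]-q[0],P[:,1]-q[1])-q[2],[0,0,.03]);print('circle',r.x*1e3,r.fun*1e3)
r2=least_squares(lambda q:np.hypot(P[:,0]-q[0],P[:,1]-q[1])-.03,[0,0]);print(r2.x*1e3)
for z in(.066,.072): print('pivot',onplane(f(321,507),z,H)*1e3)
# cloud in holder frame
for S,n in((s,'w'),(s2,'t')):
    C=(cloud(S)-H)@h; C=C.reshape(-1,3);
    m=(np.hypot(C[:,0],C[:,1])<.026)&(abs(C[:,2])<.02);print(n,'floor z',np.median(C[m,2])*1e3,m.sum(), 'slopes',np.linalg.lstsq(np.c_[C[m,:2],np.ones(m.sum())],C[m,2],rcond=None)[0])
    m=(np.hypot(C[:,0],C[:,1])<.2)&(C[:,2]>.056)&(C[:,2]<.064+.008)&(C[:,1]>.015)&(C[:,1]<.085)
    if m.sum()>5:
        print(' bar',m.sum(),np.median(C[m,2]),np.polyfit(C[m,1],C[m,0],1))
    m=(np.hypot(C[:,0]-.06,C[:,1]-.1)<.04)&(C[:,2]>.075)&(C[:,2]<.12);print(' knob',m.sum(),np.median(C[m],0),C[m].max(0),C[m].min(0))
for p in[(620,160)]: print('knobtop',onplane(np.array([260+p[0]/4,160+p[1]/4]),.098,H)*1e3)
```

```text
[[-33.8   1.4   0. ]
 [-20.5 -24.6  -0. ]
 [-20.4  27.    0. ]
 [ 28.7   1.3  -0. ]
 [ 16.1 -24.4   0. ]
 [ 16.2  27.7   0. ]
 [-28.7 -13.6  -0. ]
 [-28.7  16.3  -0. ]]
circle [-1.92991757  1.4078748  31.34337838] [ 0.47917306  0.59714002  0.19490755 -0.69601106  0.16430864  0.62331646
 -0.62720282 -0.73563185]
[-2.40671074  1.40353999]
pivot [56.84431639  1.24228896 66.        ]
pivot [55.55694046  1.20511478 72.        ]
w floor z 1.2195175420524933 2162 slopes [0.00139073 0.0055615  0.00121668]
 bar 1604 0.06732393335931378 [0.05233888 0.05513544]
 knob 519 [0.05959393 0.09911023 0.09776417] [0.06914407 0.10929776 0.10134797] [0.05320036 0.09430808 0.07504708]
t floor z 1.2666940494170036 76 slopes [0.01536338 0.0575508  0.00095079]
 bar 175 0.06668225195827572 [0.02433683 0.06064623]
 knob 48 [0.06627657 0.10323098 0.09668146] [0.07264131 0.11205855 0.10625908] [0.05598063 0.09518157 0.07682208]
knobtop [ 62.9064115  103.13286036  98.        ]
```

```bash
sed -i 's/^H0=.*/H0=np.array([.5787,-.2535,.130])/' h.py
cat >> h.py <<'E'
POTS={'c':(.5604,.1148),'b':(.5058,.2071),'a':(.4347,.2856)}
PO=[np.pi,0,np.deg2rad(-141.8-90)]
ZG=.019
def weigh(n):
    x,y=POTS[n]
    env.move_linear([x,y,ZG],vel=.2)
    f0=np.mean([env.get_contact_force() for _ in range(3)],0)
    env.gripper_to(0.04); g=env.get_finger_gap()
    env.move_linear([x,y,ZG+.03],vel=.1); env.sleep(.15)
    f=np.mean([env.get_contact_force() for _ in range(3)],0)
    print(n,'f0',f0.round(2),'f',f.round(2),'gap',round(g,4),round(env.get_finger_gap(),4),'t',env.get_t())
    return f-f0
E
python3 - <<'E'
from h import *
env.move_ptp([*POTS['c'],.15],PO); print(env.get_t(),env.get_contact_force().round(2)if hasattr(env.get_contact_force(),'round') else env.get_contact_force())
s=snap('wrist','w2')
print(proj(s,[*POTS['c'],.059]),proj(s,[*POTS['b'],.059]),env.get_tool_pos())
E
```

```text
3.2417 [ 0.22 -0.75 -0.31]
[279.80290409 208.13508033] [298.1210587   74.75996288] [0.56087802 0.11376346 0.15074914]
```

View pics/w2.png

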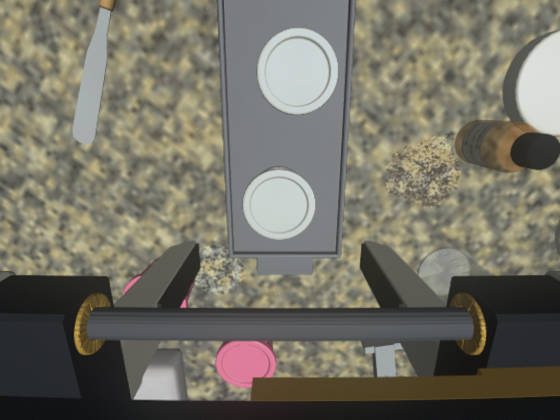

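The wrist view has pot C at (279,204) and pot B at (297,71), both between the pads. That is about 4 px off along the row compared with the top camera. I'll take the mean of the two and weigh C.

Run:
```python
from h import *
s=snap('wrist')
for u,v in((279,204),(297,71)): print(atz(s,u,v,.059).round(4))
c=atz(s,279,204.,.059)
POTS['c']=(np.array(POTS['c'])+c[:2])/2
print(POTS['c'])
d=weigh('c');print(d)
s=snap('wrist','w3')
```

```text
[0.5576 0.1171 0.059 ]
[0.5035 0.2086 0.059 ]
[0.55901947 0.11597156]
c f0 [ 0.11 -0.44  0.29] f [ 0.87 -1.13 -1.08] gap 0.06 0.0595 t 5.4
[ 0.75918951 -0.68787694 -1.36679837]
```

View pics/w3.png

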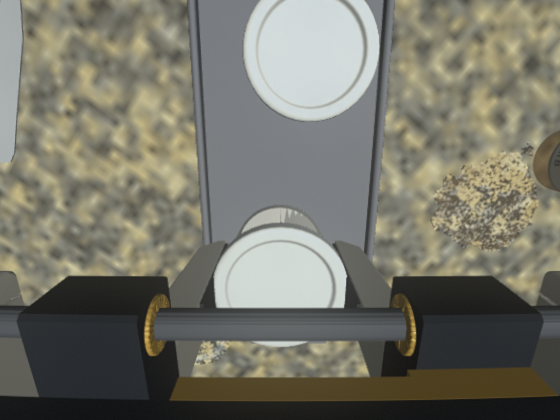

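C is lifted and gives only about 1.4 N, so it is probably empty. I'll re-read it, put it back, and weigh B.

Run:
```python
from h import *
for _ in range(3): env.sleep(.1);print(env.get_contact_force())
p=env.get_tool_pos();print(p)
env.move_linear([.55902,.11597,ZG],vel=.1)
print('down',env.get_contact_force(),env.get_tool_pos())
env.gripper_to(.080);print('rel',env.get_contact_force(),env.get_t())
env.move_linear([.55902,.11597,.10],vel=.3)
POTS['b']=(.5046,.2079)
env.move_linear([*POTS['b'],.10],vel=.3)
s=snap('wrist','w4')
d=weigh('b');print(d)
for _ in range(3): env.sleep(.1);print(env.get_contact_force())
```

```text
[-0.03564297  0.59158804 -1.72741549]
[-0.63753774  0.04803504 -1.11771415]
[ 0.80263713  0.06860737 -0.44548793]
[0.55893858 0.11596294 0.04879809]
down [ 0.37542892  0.63877821 -1.66791874] [0.55864325 0.11595993 0.01857819]
rel [-0.7705663  -0.16371368  0.34057372] 6.775
b f0 [ 0.91 -0.93 -1.04] f [-0.81  0.03 -3.95] gap 0.0598 0.0597 t 9.3917
[-1.72422784  0.96267156 -2.90482594]
[-1.08597374  1.30767156 -4.8704614 ]
[ 0.51270215  0.37173421 -3.9633718 ]
[ 0.3503662  -0.40665009 -3.61414743]
```

View pics/w4.png

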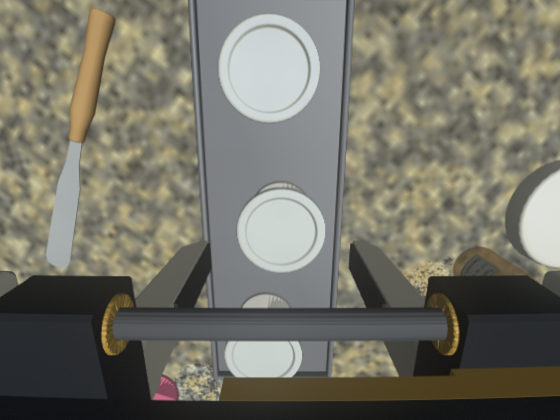

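B reads about -4.1 N, or roughly 0.41 kg, against about -1.1 N for C, so B is the full pot. I'll lift it and check where it sits in the grip, because flat pads leave the offset along tool x free.

Run:
```python
from h import *
import pickle
env.move_linear([*POTS['b'],.17],vel=.25)
s=snap('wrist','w5');pickle.dump(s,open('s5.pkl','wb'))
T=np.array(env.get_tool_pos());Rt=R.from_euler('xyz',env.get_tcp_rot()).as_matrix();pickle.dump((T,Rt),open('T5.pkl','wb'))
print(T,env.get_tcp_rot(),env.get_finger_gap(),env.get_contact_force(),env.get_t())
C=(cloud(s)-T)@Rt
m=(np.hypot(C[...,0],C[...,1])<.045)&(C[...,2]<-.02)&(C[...,2]>-.06)&(s['frame'].min(2)>190)
print(m.sum(),np.median(C[m],0))
q=C[m];print(np.percentile(q,[1,50,99],axis=0))
for off in(0,.002,.004): print(off,[proj(s,T+Rt@np.array([off+.0315*np.cos(a),.0315*np.sin(a),-.040])).round(1) for a in (0,np.pi/2,-np.pi/2,np.pi)])
im=cv2.imread('pics/w5.png');cv2.imwrite('pics/w5c.png',cv2.resize(im[190:360,190:370],None,fx=3.3,fy=3.3,interpolation=cv2.INTER_CUBIC))
```

```text
[0.50435188 0.20682096 0.16806444] [-3.13850561e+00 -1.58968871e-03  2.23751535e+00] 0.05972151295339621 [ 0.26694023 -0.06203269 -4.655266  ] 10.375
8223 [ 0.0085235   0.00026257 -0.03795692]
[[-0.00931167 -0.0276089  -0.04063249]
 [ 0.0085235   0.00026257 -0.03795692]
 [ 0.03020739  0.0291049  -0.03637975]]
0 [array([278.4, 226.8]), array([347.3, 291.4]), array([209.7, 291.7]), array([278.7, 348.4])]
0.002 [array([278.3, 222.4]), array([347.6, 287.5]), array([209.4, 287.8]), array([278.6, 345. ])]
0.004 [array([278.3, 218. ]), array([347.8, 283.6]), array([209.1, 283.9]), array([278.6, 341.6])]
```

View pics/w5c.png

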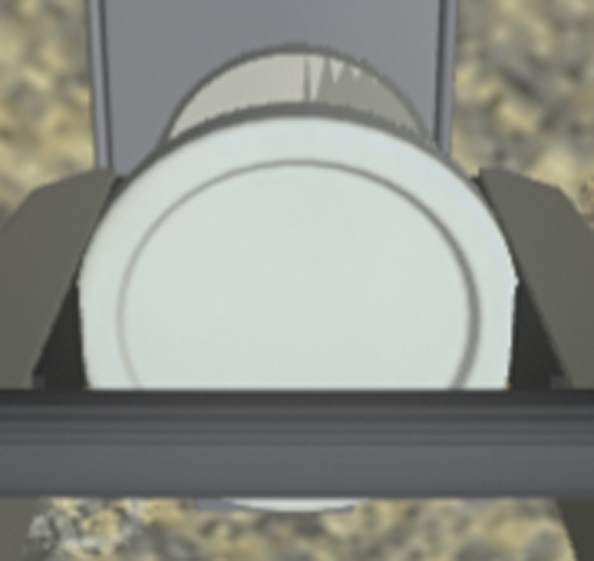

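Run:
```python
from h import *
import pickle
from scipy.optimize import least_squares
s=pickle.load(open('s5.pkl','rb'));T,Rt=pickle.load(open('T5.pkl','rb'))
def res(q):
    g=lambda a:proj(s,T+Rt@np.array([q[0]+.0315*np.cos(a),q[1]+.0315*np.sin(a),q[2]]))
    A=[g(a) for a in np.linspace(0,2*np.pi,181)];A=np.array(A)
    return [A[:,1].min()-224.5,A[:,1].max()-345.2,A[:,0].min()-213.6,A[:,0].max()-346.7]
r=least_squares(res,[0,0,-.038]);print(r.x,r.fun)
M=toolR(0)
for z in(.12,.08,.05,.03,.017): print(z,env.inverse_kinematics(hp(r.x[0],0,z),rpy(M)))
print(hp(r.x[0],0,.12))
```

```text
[-0.00056164  0.0007735  -0.03647816] [ 0.78493345 -0.89633212 -0.74013876  0.74070898]
0.12 [-0.35847351  0.04936997  1.93684368 -0.49482528  0.67743039 -0.71130942]
0.08 [-0.38752163  0.11841797  1.95127122 -0.53254053  0.59191299 -0.68043993]
0.05 [-0.40764962  0.17309648  1.95687895 -0.56933125  0.53144458 -0.64899426]
0.03 [-0.42034002  0.21066045  1.95810801 -0.59853957  0.4932192  -0.62345159]
0.017 [-0.42829367  0.2354728   1.9578271  -0.61973818  0.46936961 -0.60468005]
[ 0.53585095 -0.19904857  0.2279761 ]
```

Run:
```python
from h import *
M=toolR(0);h=HR()
def st(n): 
    T=(np.array(env.get_tool_pos())-H0)@h;print(n,(T*1e3).round(1),'F_h',(np.array(env.get_contact_force())@h).round(1),'gap',round(env.get_finger_gap(),4),'t',round(env.get_t(),2))
env.move_ptp(hp(.0005,0,.12),rpy(M));st('pre')
s=snap('wrist','w6')
env.move_linear(hp(.0005,0,.055),vel=.1,f_stop=15);st('55')
s=snap('wrist','w7')
```

```text
pre [1.0e-01 6.0e-01 1.2e+02] F_h [-1.6 -0.2 -3.5] gap 0.0598 t 11.87
55 [ 0.7  0.2 55.2] F_h [-1.8 -0.4 -2.2] gap 0.0599 t 12.72
```

View pics/w7.png

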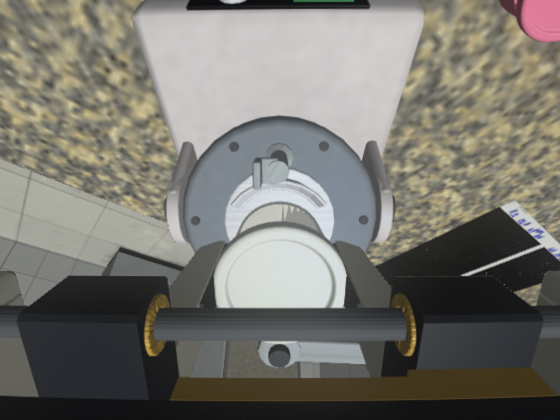

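The view shows the pot at (280,283), lined up with the holder, with the downhill lip at (280,195). The pivot at (278,353) is clear. I'll lower it with a force guard.

```bash
cat >> h.py <<'E'
def st(n): 
    h=HR();T=(np.array(env.get_tool_pos())-H0)@h;print(n,(T*1e3).round(1),'F_h',(np.array(env.get_contact_force())@h).round(1),'gap',round(env.get_finger_gap(),4),'t',round(env.get_t(),2))
E
python3 - <<'E'
from h import *
env.move_linear(hp(.0005,0,.03),vel=.06,f_stop=10);st('30')
r=env.move_linear(hp(.0005,0,.012),vel=.03,f_stop=12);st(r)
env.sleep(.1);st('')
s=snap('wrist','w8')
E
```

```text
30 [ 0.1 -0.2 29.5] F_h [-2.4 -0.3 -3.9] gap 0.0595 t 13.33
True [-0.7 -0.4 16.2] F_h [-0.2  0.5  1.2] gap 0.0595 t 13.82
 [-0.8 -0.4 16.2] F_h [0.7 0.4 3. ] gap 0.0601 t 13.92
```

View pics/w8.png

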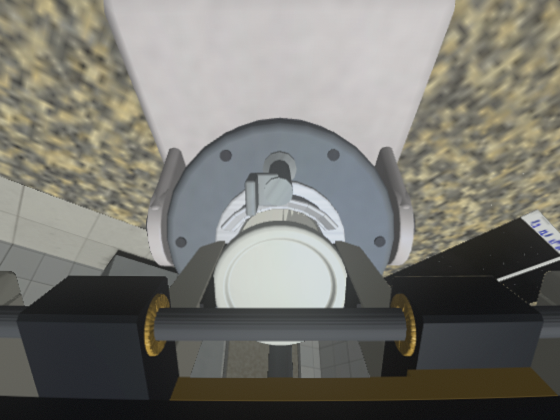

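Run:
```python
from h import *
import pickle
env.gripper_to(.078);st('open')
T=(np.array(env.get_tool_pos())-H0)@HR()
env.move_linear(hp(T[0],T[1],.09),vel=.15,f_stop=10);st('up')
env.move_linear(hp(.078,0,.165),vel=.25);st('view')
s=snap('wrist','w9');pickle.dump(s,open('s9.pkl','wb'))
C=(cloud(s)-H0)@HR()
m=(np.hypot(C[...,0],C[...,1])<.025)&(C[...,2]>.03)&(C[...,2]<.08)
A=C[m];print(m.sum(),np.median(A,0),np.linalg.lstsq(np.c_[A[:,:2],np.ones(len(A))],A[:,2],rcond=None)[0])
im=cv2.imread('pics/w9.png');cv2.imwrite('pics/w9c.png',cv2.resize(im[30:210,185:425],None,fx=3.3,fy=3.3,interpolation=cv2.INTER_CUBIC))
```

```text
open [-2.2 -1.  15.8] F_h [ 0.7 -0.1  1. ] gap 0.078 t 14.51
up [-2.4 -1.  90. ] F_h [-0.1  0.8  0.4] gap 0.0779 t 15.15
view [ 76.1  -0.7 163.3] F_h [-0.  -0.3 -0.9] gap 0.0782 t 15.74
2831 [-2.45303190e-04 -7.04927669e-05  5.34771719e-02] [0.03170839 0.00514547 0.05360085]
```

View pics/w9c.png

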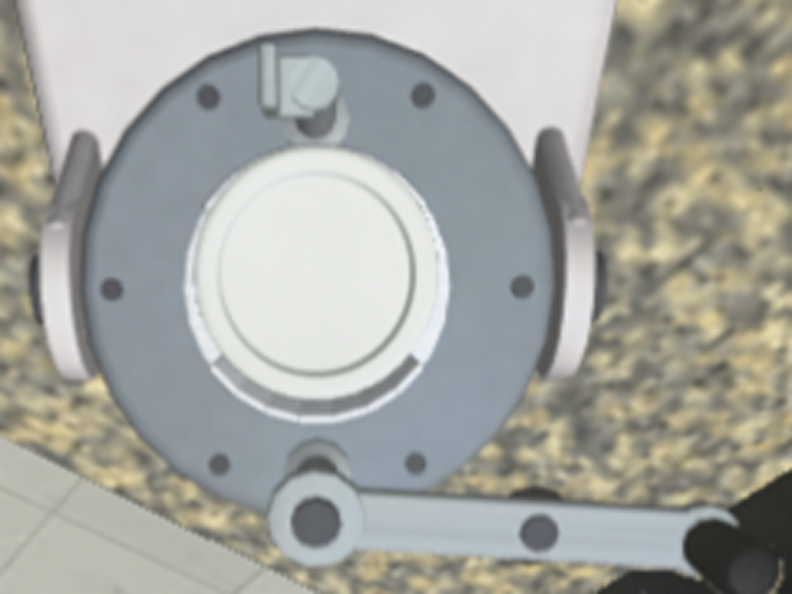

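Run:
```python
from h import *
import pickle
s=pickle.load(open('s9.pkl','rb'));s1=pickle.load(open('s1.pkl','rb'))[0]
h=HR()
def fit(A):
    for _ in range(4):
        c=np.linalg.lstsq(np.c_[A[:,:2],np.ones(len(A))],A[:,2],rcond=None)[0];r=A[:,2]-np.c_[A[:,:2],np.ones(len(A))]@c;A=A[abs(r)<2.5*r.std()+1e-6]
    return c.round(4),len(A),r.std().round(5)
for n,S in(('before',s1),('after',s)):
    C=(cloud(S)-H0)@h;r=np.hypot(C[...,0],C[...,1])
    for lo,hi in((0,.018),(0,.022),(.045,.070)):
        z0,z1=((.04,.07) if n=='after' else (-.02,.02)) if lo==0 else (-.03,.02)
        m=(r<hi)&(r>=lo)&(C[...,2]>z0)&(C[...,2]<z1)&((lo==0)|(abs(C[...,0])<.1));print(n,lo,hi,fit(C[m]))
print(proj(s,hp(0,0,.055)),proj(s,hp(-.0315,0,.055)),proj(s,hp(.0315,0,.055)))
```

```text
before 0 0.018 (array([-0.0031,  0.0024, -0.    ]), 1019, np.float64(0.0007))
before 0 0.022 (array([-0.0007,  0.0023,  0.    ]), 1519, np.float64(0.0007))
before 0.045 0.07 (array([ 0.0003,  0.0034, -0.006 ]), 7652, np.float64(0.00073))
after 0 0.018 (array([0.0082, 0.0019, 0.0534]), 1432, np.float64(0.00067))
after 0 0.022 (array([0.0116, 0.0014, 0.0534]), 2146, np.float64(0.00068))
after 0.045 0.07 (array([-0.0002,  0.0037, -0.006 ]), 7542, np.float64(0.00074))
[281.08613399 118.29286416] [281.10822921  78.55583513] [281.06399341 155.77823493]
```

Run:
```python
from h import *
import pickle
s=pickle.load(open('s9.pkl','rb'));h=HR();C=(cloud(s)-H0)@h
m=(abs(C[...,0]+.05)<.03)&(abs(C[...,1])<.03)&(C[...,2]>.03)&(s['frame'].min(2)<235)&(np.hypot(C[...,0],C[...,1])>.036)
A=C[m];print(m.sum(),A.min(0),A.max(0))
for z0,z1 in((.03,.045),(.045,.056),(.056,.062),(.062,.07),(.07,.09)):
    B=A[(A[:,2]>z0)&(A[:,2]<z1)]; 
    if len(B)>2: print(z0,len(B),np.percentile(B,[3,97],axis=0).round(4).tolist())
M,t=cam(s);c=-M.T@t
def onp(u,v,z):
    d=M.T@ray(s,u,v);n=h[:,2];k=(n@(H0+n*z-c))/(n@d);return h.T@(c+k*d-H0)
print('knobtop',onp(413.8,203.3,.098),'base',onp(400.2,190.6,.066))
m=(np.hypot(C[...,0]-.06,C[...,1]-.1)<.03)&(C[...,2]>.09)&(C[...,2]<.105);print('knob cloud top',m.sum(),np.median(C[m],0))
```

```text
442 [-0.05514464 -0.0132861   0.03028494] [-0.04123451  0.00485453  0.06921441]
0.03 22 [[-0.0456, -0.004, 0.0306], [-0.0432, 0.0042, 0.0422]]
0.045 125 [[-0.0549, -0.0097, 0.0482], [-0.042, 0.0039, 0.0559]]
0.056 191 [[-0.0535, -0.0097, 0.0561], [-0.0424, 0.0039, 0.0585]]
0.062 104 [[-0.0548, -0.0132, 0.0643], [-0.0415, -0.01, 0.069]]
knobtop [0.06247731 0.10181666 0.098     ] base [0.05988835 0.10274152 0.066     ]
knob cloud top 374 [0.06210924 0.09932775 0.09753522]
```

Run:
```python
import cv2
im=cv2.imread('pics/w9.png');cv2.imwrite('pics/w9d.png',cv2.resize(im[150:225,350:450],None,fx=6,fy=6,interpolation=cv2.INTER_CUBIC))
```

```text
(no output)
```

View pics/w9d.png

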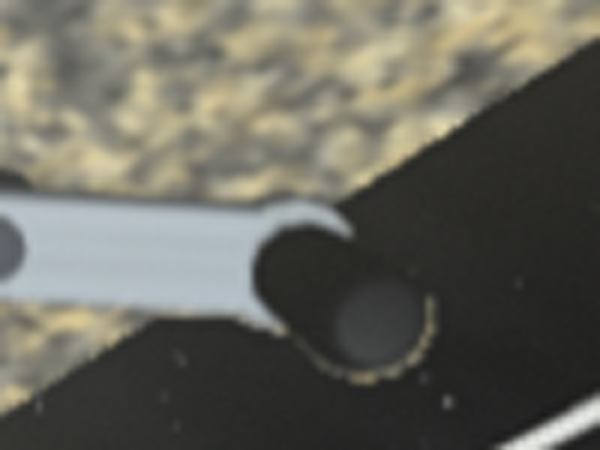

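```bash
cat >> h.py <<'E'
def kp(q,z): return hp(.058-.102*np.cos(q),.102*np.sin(q),z)
E
python3 - <<'E'
from h import *
q=1.615
for qq in(1.615,1.2,.8,.4,0,-.1): print(qq,np.round(env.inverse_kinematics(kp(qq,.078),rpy(toolR(-qq))),2))
env.move_ptp(kp(q,.14),rpy(toolR(-q)));st('above')
env.gripper_to(.045)
s=snap('wrist','w10')
r=env.move_linear(kp(q,.078),vel=.1,f_stop=8);st(r)
s=snap('wrist','w11')
E
```

```text
1.615 [-0.27  0.27  1.66 -0.51  0.77  0.98]
1.2 [-0.24  0.25  1.75 -0.57  0.72  0.65]
0.8 [-0.24  0.21  1.86 -0.62  0.66  0.31]
0.4 [-0.27  0.17  1.96 -0.64  0.6  -0.08]
0 [-0.34  0.11  2.04 -0.63  0.55 -0.54]
-0.1 [-0.37  0.1   2.05 -0.62  0.53 -0.67]
above [ 62.  101.7 139.7] F_h [ 0.7  0.1 -0.5] gap 0.078 t 17.42
False [ 62.8 102.   78.1] F_h [ 0.5 -0.5  0.7] gap 0.0451 t 18.97
```

View pics/w11.png

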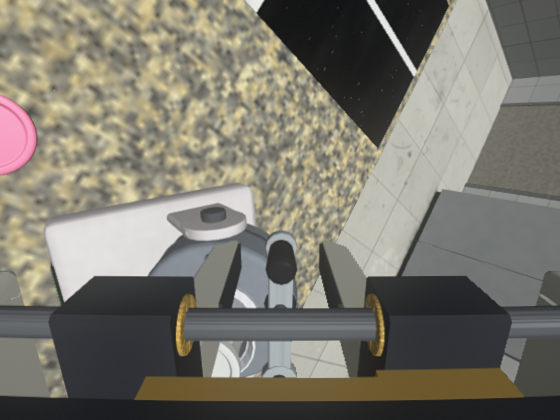

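The knob at (281,260) is centred between the fingers. I'll cage it loosely and follow the arc.

Run:
```python
from h import *
env.gripper_to(.023);st('cage')
ok=False
for q in [1.4,1.2,1.0,.8,.6,.4,.25,.12]:
    r=env.move_linear(kp(q,.078),vel=.1,rot=rpy(toolR(-q)),f_stop=12);
    if r: st(('stop',q));break
st(q)
```

```text
cage [ 62.5 101.9  78.1] F_h [ 0.3  0.5 -1. ] gap 0.0229 t 19.61
0.12 [-42.7  12.6  78. ] F_h [ 0.9 -0.4 -0.6] gap 0.023 t 22.31
```

Run:
```python
from h import *
h=HR()
for q in [.04,-.03,-.07,-.1]:
    r=env.move_linear(kp(q,.078),vel=.03,rot=rpy(toolR(max(-q,-.04))),f_stop=7);st((q,r))
    if r: break
s=snap('wrist','w12')
```

```text
(0.04, False) [-43.6   4.5  78. ] F_h [ 0.3 -0.2 -0. ] gap 0.0229 t 22.73
(-0.03, False) [-43.9  -3.   78. ] F_h [-1.  -0.4  0.4] gap 0.0231 t 23.12
(-0.07, True) [-43.5  -4.5  78. ] F_h [-0.4  4.1 -0.8] gap 0.0233 t 23.33
```

View pics/w12.png

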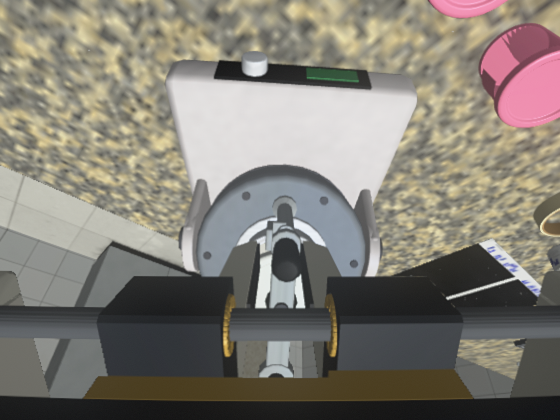

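The force rose where the stop was expected. I'll nudge a little firmer, then centre, open, retract and inspect.

Run:
```python
from h import *
import pickle
r=env.move_linear(kp(-.12,.078),vel=.03,f_stop=8);st(('nudge',r))
T=(np.array(env.get_tool_pos())-H0)@HR()
env.move_linear(hp(T[0],T[1]+.0035,.078),vel=.05);st('centre')
env.gripper_to(.045)
env.move_linear(hp(T[0],T[1]+.0035,.15),vel=.15,f_stop=8);st('up')
env.move_linear(hp(.078,0,.19),vel=.25,rot=rpy(toolR(0)))
s=snap('wrist','w13');s2=snap('top','top13');s3=snap('scene','scene13');pickle.dump((s,s2,s3),open('s13.pkl','wb'))
C=(cloud(s)-H0)@HR()
m=(C[...,2]>.058)&(C[...,2]<.072)&(C[...,0]>-.035)&(C[...,0]<.045)&(abs(C[...,1])<.03)
A=C[m];print(m.sum(),'bar dy/dx',np.polyfit(A[:,0],A[:,1],1),env.get_t())
cv2.imwrite('pics/w13c.png',cv2.resize(cv2.imread('pics/w13.png')[30:230,170:400],None,fx=3,fy=3,interpolation=cv2.INTER_CUBIC))
```

```text
('nudge', True) [-43.4  -4.5  77.9] F_h [-1.   5.1 -1.2] gap 0.0234 t 23.59
centre [-43.6  -1.1  77.9] F_h [ 0.6  0.3 -0.4] gap 0.0229 t 23.84
up [-43.6  -1.  149.9] F_h [-0.6  0.5 -0.7] gap 0.0451 t 25.07
1688 bar dy/dx [ 0.00706757 -0.00105276] 25.875
```

View pics/w13c.png

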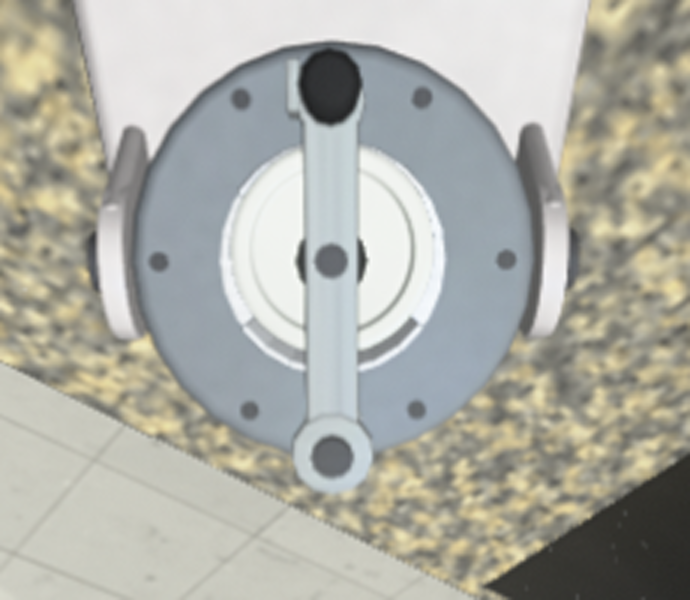

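View pics/top13.png

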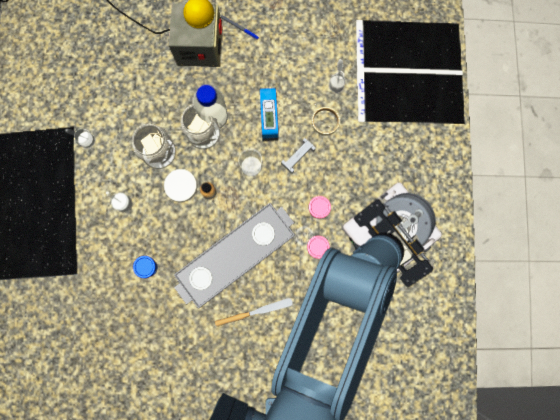

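View pics/scene13.png

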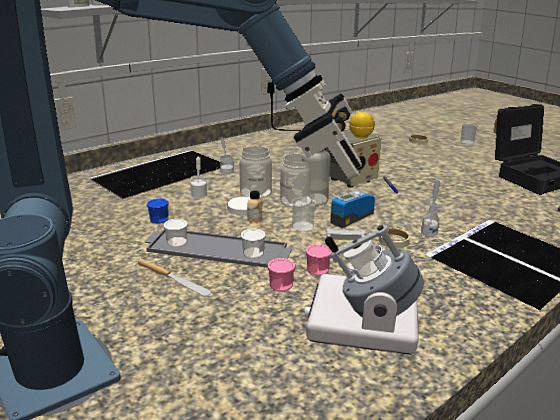

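The bar lies along the holder's axis with its edge against the stop. The pot is under it, pots A and C stand upright on the tray, and the bystanders haven't moved. The robot is clear, so I'm handing in.

```bash
python3 -c "
from h import *
env.close_job();print(env.get_t())"
```

```text
the job is handed in; nothing more can be done
the job is handed in; nothing more can be done
```

The full pot is in the mixer's holder with the hold-down bar across its lid, and the job is handed in at about 26 s of the 72 s allowed.

- **Finding the full pot:** I lifted pot C (near the mixer end of the tray) at about 1.1 N, so it is empty and went back in its place. Pot B (middle) read about 4.1 N, roughly 0.41 kg, so it is the full one. I did not weigh pot A, because B was already clearly in the full range.
- **Seating:** B went down until it touched, with the fingertips about 16 mm above the holder floor, against 17 mm expected. Afterwards its lid stood 53.4 mm above the holder floor and was level to within about 0.5°. The pot rests about 3 mm towards the downhill side, within the holder's play.
- **Hold-down bar:** I swung it until it met the stop, then nudged it again and it did not move further. The last camera fit put it about 0.4° off the holder's axis, within measurement error. It passed over the lid without catching.
- **Rest of the scene:** In the last pictures A and C stand upright on the tray. The applicator, beaker, amber bottle and pink and blue look-alikes are where they were, and the robot is touching nothing.

The only disagreement was about 3 mm along the tray between the top and wrist cameras. I used the average of the two for the grasps.

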